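# Pass a workpiece carrier over a hand-operated spring stop

### The arm

A 6-joint arm with a two-finger parallel gripper is mounted at the origin on the work surface. World frame = base frame: x ahead of the robot, y to its left, z up, the work surface at z = 0. Lengths are in m, angles in rad, forces in N, time in s.
With the tool pointing down it reaches from about 0.3 to 0.95 m from the base axis. Payload 3.1 kg.
Tool frame: the origin (TCP) lies on the centre line of the jaws, within the pads' length; the fingertips stand 14 mm ahead of it and the grasp point (between the pads) lies 5 mm behind it; x points along the fingers, z is the direction in which the jaws open and shut, and the axes are right-handed (so a half turn about x gives the same grasp; the last joint's range is limited). The gripper opens to 85 mm and grips with 20 to 120 N. Pads are 22 mm wide; open, the fingers measure 114 mm over their backs; the gripper's body (76 mm by 85 mm) begins 54 mm behind the grasp point. The pads swing forward as they close: fully open they stand 13 mm farther back than shut.
Start: joints at [1.039, 0.308, 1.634, -0, 1.2, -0.07], TCP at [0.279, 0.56, 0.245] pointing down, gripper open.
Joint ranges: [-3.06, 3.06], [-0.79, 1.96], [0.05, 2.63], [-1.19, 4.34], [0.05, 2.64], [-2.94, 2.94]. Speed limits (rad/s): [2.79, 2.79, 3.14, 3.14, 3.14, 3.14].

### API

Orientations are given as a unit quaternion [x, y, z, w].
In Python, from plant import manip, jaws, sense, imaging gives the robot as it stands. The module is installed in compiled form; this text tells all that it offers. Calls block until the motion is done:
- manip.movep(position, orientation): joint-space move of the TCP to a pose.
- manip.movel(position, ori=None, rate=0.15, f_stop=None): straight line of the TCP; ori=None keeps the orientation; rate is the mean speed in m/s. With f_stop (N) it stops when the force on the tool has changed by that much, and returns True; else False.
- manip.move_joints(angles): joint-space move.
- jaws.set_gripper(opening, newtons=None): opening from 0.0 (shut) to 1.0 (fully open); newtons is the grip in N (None keeps the last); returns when the fingers have stopped.
- manip.wait(seconds).
- manip.ik(position, orientation): joint angles nearest the present ones, or None.
- sense(): the state.
- imaging.grab_frame(name): name is "side" or "top"; returns (picture, depth): 420x560x3 uint8, red, green, blue; 420x560 float32, m along the optical axis (not along the pixel's ray), 0 where there is no reading.
- imaging.camera_model(name): a dict with "fov_y" (degrees; the focal length in pixels is half the picture's height over the tangent of half this angle, whatever the lens; pixels are square), "cx", "cy" (the principal point, pixels), "cam_to_world" (4x4, takes a point from camera to world coordinates). Camera axes: x right, y down, z forward; pixel columns grow to the right and rows downward; lengths in m; the calibration is good to about 2 mm. A picture is of the moment at which its call begins. camera_model takes no time and is no camera call.
A pose or a line that the arm cannot do raises manip.MotionError and nothing moves.
- manip.hand_in(): hands the job in, once; it reports no verdict.
The state is a dict: "time_s": time; "joints": joint angles; "qd": joint speeds; "tau": joint torques, N m; "position": TCP position; "eef_rot": TCP orientation; "force": force on the tool from outside, world axes, zero at the start; "moment": the same for the moment, N m; "grip_width": opening from 0.0 (shut) to 1.0 (fully open).
Only numpy, scipy, OpenCV 4.12 (cv2) and the standard library are available. Lean on these libraries where they do the work, as an engineer would, in place of code of your own. Each camera call takes 0.05 s, during which the arm holds its last target. There are 200 camera calls.

### The job

The carrier with the small gearmotor is waiting on the transfer track, held back by the raised spring stop. With your fingertips hold the stop's long release bar down, push the carrier over the lowered stop and on along the track until it rests against the two rubber bumpers, then take the hand away so that the stop springs up fully behind it. Push steadily without slamming it, never lift the carrier off its track, and leave the things lying around the track where they are.

Things in the scene. Friction and masses are not known exactly. Their poses are not given: they have to be found in the camera images.
- track: Fixed transfer track: two aluminium rails, 365 mm long, 20 mm wide, 40 mm apart inside and 80 mm over all, with black slide strips whose tops are 53 mm above the bench. Origin: on the bench (z = 0) directly under the middle of the stop post. Axes: z up; +y = direction of travel; -x = the side with the release bar, towards the robot. The rails run from y = -215 to +150 mm.
- bumpers (a point): Middle between the faces of the two rubber bumpers on the end plate (100 mm wide, up to 80 mm above the bench) across the +y end of the track: at x = 0, y = +137 mm of the track, 64 mm above the bench. The carrier's front edge comes to rest against them.
- stop (a joint): The spring stop: post and release bar, one steel part on a vertical slide. Value = how far it is pressed down (m): 0 up, blocking; 0.018 lowest. Spring force 1.8 N at 0, 3.6 N at 0.018. At 0.010 the post's top is level with the slide strips; beyond that a carrier can pass. The carrier's plate, once over the post, keeps it down at about 0.010; it springs up to 0 when the plate has passed wholly.
- post_top (a point): Middle of the top face of the stop post, which stands between the rails: 16 mm across the track by 14 mm along it (y = -7 to +7 mm of the track). Raised, its top is 63 mm above the bench, 10 mm above the slide strips.
- bar_top (a point): Middle of the top of the release bar: flat dark steel, 235 mm along the track, 29 mm wide, 10 mm thick, top 49 mm above the bench when raised. It covers x = -72 to -43 mm, y = -205 to +30 mm of the track and may be pressed anywhere. The carrier's plate overhangs its inner 17 mm with 4 mm of air, so a finger standing on the bar behind the carrier meets the plate's rear edge.
- carrier: Loose workpiece carrier, 0.8 to 1.0 kg: aluminium plate 120 x 120 x 12 mm sliding on the two strips, guided by two keels between the rails with 2 mm play each side. Origin: centre of the plate's underside, 53 mm above the bench; y axis along the travel. Held by the raised post its origin is at y = -67 mm of the track; against the bumpers at +77 mm, its rear edge then 10 mm past the post.
- rear_edge (a point): Middle of the carrier's rear edge (60 mm behind its origin, at half the 12 mm thickness of the plate, 59 mm above the bench); the edge is straight, 120 mm long across the track. The rear half of the plate is bare; a worm gearmotor is clamped on the front half (from 5 mm behind the origin forwards), its upright shaft reaching 66 mm above the plate's underside.
- bin: Bystander: small blue open bin with bolts, 115 x 100 x 55 mm, origin at the centre of its underside. To be left alone.
- screwdriver: Bystander: screwdriver with a red handle, some 200 mm long, lying on the bench beyond the track. To be left alone.
- bearing: Bystander: steel ball bearing ring, 42 mm outside, 12 mm high, lying flat. To be left alone.
- threadlock: Bystander: small bottle, 32 mm across and 85 mm high, standing. To be left alone.
There are look-alikes about, which are no part of the job. Of the things shaped like the carrier, the aluminium one is meant.

How it is judged:
On the way, in this order (a step that is already met when the one before it is completed fails the run):
1. the release bar is held down with the carrier still behind the stop (value of joint stop above 0.0105 m and y of carrier in the frame of track below -0.06 m), for 0.1 s.
2. the carrier's front has passed over the lowered stop (y of carrier in the frame of track above -0.045 m and value of joint stop above 0.008 m), for 0.05 s.
At the end, for the whole second after the job is handed in: The carrier lies flat on the track, at rest, within 6 mm of the bumpers (origin beyond y = +71 mm of the track, height 50 to 56 mm), and the stop is up again behind it (less than 2 mm down) (y of carrier in the frame of track above 0.071 m and z of carrier in the frame of track between 0.05 and 0.056 m and angle between carrier's own z axis and vertical below 0.04 rad and linear speed of carrier below 0.01 m/s and value of joint stop below 0.002 m); the robot touches nothing.
It fails at once if the carrier is lifted or tipped off its track (over 10 mm or 0.12 rad) (z of carrier in the frame of track above 0.063 m or angle between carrier's own z axis and vertical above 0.12 rad).
It fails at once if the carrier is shoved faster than 0.4 m/s (linear speed of carrier above 0.4 m/s).
It fails at once if a bystander is moved by more than 20 mm or the bottle is tipped (distance of any of bin, screwdriver, bearing, threadlock from where it was at the start of the episode above 0.02 m or angle between threadlock's own z axis and vertical above 0.5 rad).
It also fails if it takes over 38 s, if anything falls off the work surface, if the arm or the gripper's body presses on something with over 40 N, if the wrist force passes 120 N, or if a joint passes its speed limit or range.

## Working session

There is one attempt and no reset: what is moved stays moved. The work goes in short steps, each a Python script; the robot and the scene stay as the last script left them, time stands still between calls to the robot, and variables do not carry over. Pictures are saved under pics/ and viewed, on a budget of 10 in all, crops included, one or two more only if the job needs it, and the job is handed in when it is done.

```bash
mkdir -p pics; cat > h.py <<'E'
import numpy as np, cv2
from plant import manip, jaws, sense, imaging
def grab(n):
    p,d=imaging.grab_frame(n); m=imaging.camera_model(n); np.savez('%s.npz'%n,p=p,d=d); return p,d,m
def ray(m,u,v,h=420):
    f=h/2/np.tan(np.radians(m['fov_y'])/2); T=np.array(m['cam_to_world'])
    return T[:3,3],T[:3,:3]@np.array([(u-m['cx'])/f,(v-m['cy'])/f,1.])
def onplane(m,u,v,z):
    o,r=ray(m,u,v); return o+r*(z-o[2])/r[2]
def cloud(m,d):
    f=d.shape[0]/2/np.tan(np.radians(m['fov_y'])/2); T=np.array(m['cam_to_world'])
    v,u=np.mgrid[:d.shape[0],:d.shape[1]]
    return np.stack([(u-m['cx'])/f*d,(v-m['cy'])/f*d,d],-1)@T[:3,:3].T+T[:3,3]
E
python3 - <<'E'
from h import *
for n in('side','top'):
    p,d,m=grab(n); cv2.imwrite(f'pics/{n}0.png',cv2.resize(p[...,::-1],(784,588)));print(n,m)
print(sense())
E
```

```text
side {'fov_y': 50.320748779047115, 'cx': 276.3231709460482, 'cy': 206.03738470456747, 'cam_to_world': array([[-0.66598039, -0.46680978,  0.58185801, -0.01492636],
       [-0.74571249,  0.39614798, -0.53570483,  0.52499389],
       [ 0.01957037, -0.7906677 , -0.61193267,  0.63343524],
       [ 0.        ,  0.        ,  0.        ,  1.        ]])}
top {'fov_y': 48.834885520732136, 'cx': 283.5171761955815, 'cy': 213.27773238392402, 'cam_to_world': array([[ 0.00934131, -0.9915275 ,  0.1295606 ,  0.39473181],
       [-0.9999481 , -0.00873559,  0.00524267,  0.01015262],
       [-0.00406646, -0.12960285, -0.99155765,  1.30890983],
       [ 0.        ,  0.        ,  0.        ,  1.        ]])}
{'time_s': 0.1, 'joints': array([ 1.03928933e+00,  3.08896921e-01,  1.63506325e+00, -1.20265555e-05,
        1.19971016e+00, -6.96662564e-02]), 'qd': array([-2.69277376e-04, -2.28343828e-03, -2.13373269e-03, -2.01626212e-03,
        6.96477426e-05, -5.74470363e-04]), 'tau': array([-1.09967754e-03, -4.16412592e+01, -2.77643323e+01, -1.10523688e-04,
        4.05053463e-03, -8.14070688e-06]), 'position': array([0.27814105, 0.55889511, 0.24417307]), 'eef_rot': array([-0.37263826,  0.60181179,  0.37194657,  0.60051565]), 'force': array([-0.3768557, -0.8829187,  0.5984309]), 'moment': array([ 0.02883645, -0.04606999,  0.00936484]), 'grip_width': 1.0005682587685616}
```

View pics/top0.png

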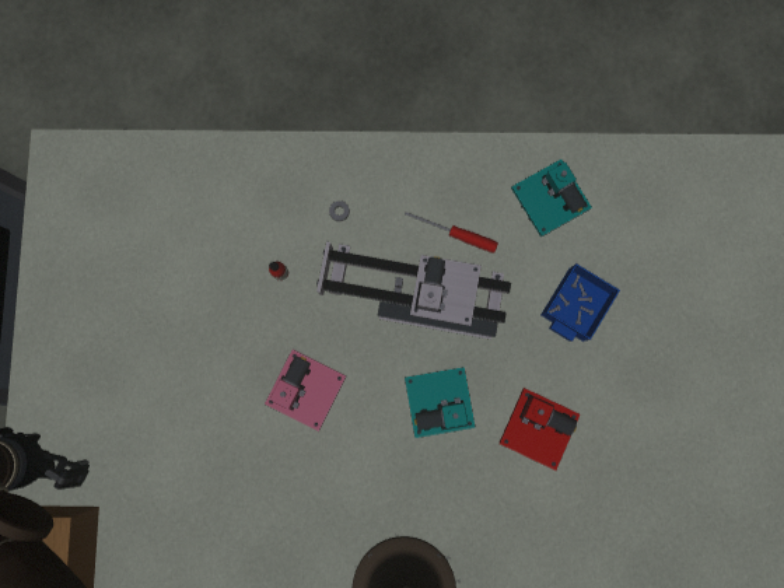

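View pics/side0.png

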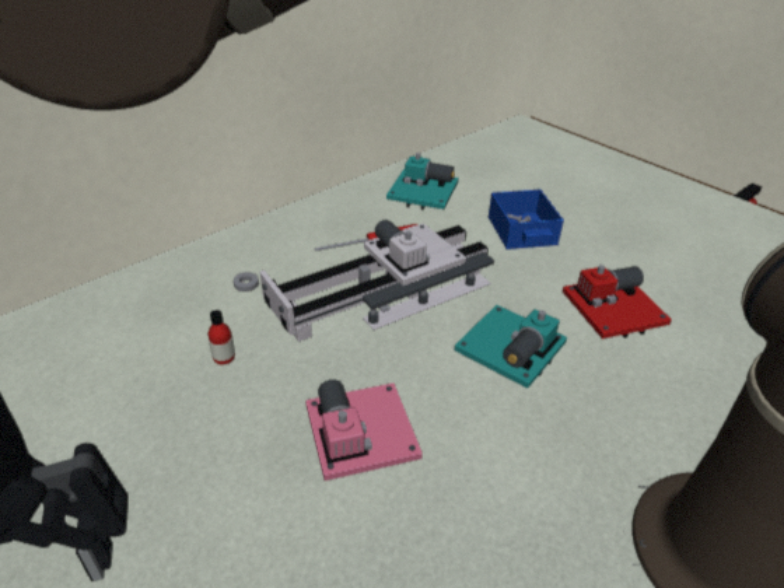

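Top view (784-px scale): the aluminium carrier is at (447,290) on the track, end plate at (324,270), and bar from (378,312) to (497,328). The look-alikes are pink (306,390), teal (440,402), teal (551,197) and red (540,428). All are painted and off the track, so the grey one at (447,290) is the one meant. Travel goes left in the image (about world +y).

```bash
python3 - <<'E'
from h import *
from scipy import ndimage
z=np.load('top.npz');p,d=z['p'],z['d'];m=imaging.camera_model('top');P=cloud(m,d)
roi=np.zeros(d.shape,bool);roi[165:250,222:372]=1
Z=P[...,2]; hsv=cv2.cvtColor(p,cv2.COLOR_RGB2HSV)
print('bench z',np.median(Z[250:260,100:200]))
def rect(mask,h,name):
    l,n=ndimage.label(mask); 
    if n==0: print(name,'none');return
    k=1+np.argmax(ndimage.sum(mask,l,range(1,n+1))); c=np.argwhere(l==k)[:,::-1]
    Q=np.array([onplane(m,u,v,h)[:2] for u,v in c],np.float32)*1000
    (cx,cy),(w,hh),a=cv2.minAreaRect(Q); print(name,len(c),'px med',np.median(c,0),'ctr mm',np.round((cx,cy),1),'size',np.round((w,hh),1),'ang',round(a,2),'z',np.round(np.median(Z[l==k]),4))
    return c,Q
V=hsv[...,2]
dark=roi&(V<100)
print('V samples bar',V[230,330],V[226,290],'strip',V[187,250],'plate',V[205,335],'bench',V[250,330])
rect(roi&(Z>.059)&(Z<.071),.065,'plate')
rect(roi&(Z>.044)&(Z<.0515)&(V<100),.049,'bar(z)')
for n,b in(('stripA',(175,195,238,298)),('stripB',(198,216,232,290))):
    r=np.zeros_like(roi);r[b[0]:b[1],b[2]:b[3]]=1
    c=rect(r&(V<45),.053,n)
    if c is not None:
        vx=cv2.fitLine(c[1],cv2.DIST_HUBER,0,.01,.01).ravel();print('  line',vx)
o=cv2.resize(p[160:256,215:380,::-1],None,fx=4.8,fy=4.8,interpolation=cv2.INTER_CUBIC);cv2.imwrite('pics/crop.png',o)
E
```

```text
bench z -0.0026432984488229394
V samples bar 118 51 strip 30 plate 117 bench 115
plate 1287 px med [324. 208.] ctr mm [575.8 -75.6] size [121.6 120.1] ang 80.0 z 0.0629
bar(z) 299 px med [338. 233.] ctr mm [ 513.  -102.4] size [150.9  28.7] ang 80.16 z 0.0469
stripA 407 px med [267. 187.] ctr mm [630.6  62.3] size [168.   19.1] ang 80.18 z 0.0506
  line [1.7015336e-01 9.8541760e-01 6.3078809e+02 6.2202217e+01]
stripB 407 px med [260. 208.] ctr mm [572.8  80.8] size [162.2  20.4] ang 79.78 z 0.0504
  line [1.7169766e-01 9.8514968e-01 5.7295129e+02 8.0482147e+01]
```

View pics/crop.png

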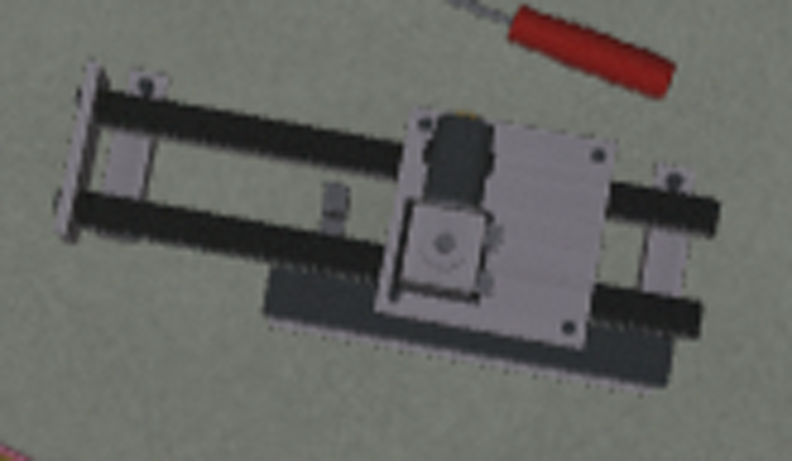

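The crop confirms the bare aluminium carrier, with post at (335,203), bar corners at (268,318) and (666,387), and its rear edge at about (600,240). There is a gap of roughly 28 mm between the carrier's front and the post, so it isn't touching the stop yet. I'll fix the track origin from these features.

```bash
python3 - <<'E'
from h import *
m=imaging.camera_model('top')
t=np.array([.171,.985]);t/=np.hypot(*t);x=np.array([t[1],-t[0]])
mid=(np.array([630.8,62.2])+np.array([572.95,80.5]))/2  # strip axis
mid=np.array([630.8,62.2])-x*30*1.0 ; mid2=np.array([572.95,80.5])+x*30
print('axis offset A,B (x coord)',mid@x,mid2@x,'plate',np.array([575.8,-75.6])@x,'bar+57.5',np.array([513,-102.4])@x+57.5)
def q(cu,cv,z): 
    P=onplane(m,cu/4.8+215-.4,cv/4.8+160-.4,z)[:2]*1000; return np.round((P@x,P@t),1)
for n,u,v,h in(('post top',335,190,.063),('bar front outer',266,316,.049),('bar rear outer',667,383,.049),('bar front in',275,268,.049),('railend A',718,218,.053),('railend B',702,318,.053),('endplate front',97,145,.08),('rear edge mid',600,240,.065),('front edge',393,210,.065)): print(n,q(u,v,h))
print('plate',np.array([575.8,-75.6])@t)
E
```

```text
axis offset A,B (x coord) 580.8649227141549 580.7373164995049 plate 580.2455462489349 bar+57.5 580.4550476431706
post top [585.  116.5]
bar front outer [508.6 142.6]
bar rear outer [511.9 -88.5]
bar front in [536.6 142.6]
railend A [ 610.  -101.4]
railend B [ 551.6 -101.5]
endplate front [583.5 252.2]
rear edge mid [583.4 -36.1]
front edge [579.3  82. ]
plate 24.002209445697275
```

```bash
cat >> h.py <<'E'
from scipy.spatial.transform import Rotation as R
t=np.array([.171,.985]);t/=np.hypot(*t);x=np.array([t[1],-t[0]])
def W(tx,ty,z): # track mm -> world
    return [*((580.6+tx)*x+(114.5+ty)*t)*1e-3 if 0 else ((580.6+tx)*x+(114.5+ty)*t)*1e-3, z]
def T(pos): P=np.array(pos[:2])*1000; return np.round((P@x-580.6,P@t-114.5),1)
def ori(s):
    X=np.array([0,0,-1.]);Zz=s*np.array([*t,0]);return R.from_matrix(np.c_[X,np.cross(Zz,X),Zz]).as_quat()
E
sed -i 's/return \[\*((580.6+tx)\*x+(114.5+ty)\*t)\*1e-3 if 0 else .*/return [*(((580.6+tx)*x+(114.5+ty)*t)*1e-3), z]/' h.py
python3 - <<'E'
from h import *
best=None
for s in(1,-1):
    qs=[manip.ik(W(-57,y,z),ori(s)) for y,z in((-178,.2),(-178,.045),(5,.045))]
    for q in qs: print(s,None if q is None else np.round(q,2))
    c=np.abs(qs[0][5]) if all(q is not None for q in qs) else 9
    if best is None or c<best[0]: best=(c,s)
s=best[1];print('use',s)
jaws.set_gripper(0.0,40)
manip.movep(W(-57,-178,.2),ori(s))
manip.movel(W(-57,-178,.075),rate=.1)
manip.wait(.3)
S=sense();print(S['time_s'],T(S['position']),S['position'],S['force'],S['grip_width'])
p,d,m=grab('top');a=cv2.resize(p[150:270,215:390,::-1],(800,548))
cv2.imwrite('pics/c1.png',a)
p,d,m=grab('side');cv2.imwrite('pics/c2.png',cv2.resize(p[140:245,220:380,::-1],(800,525)))
E
```

```text
1 [-0.38  0.17  1.9  -0.    1.07 -1.77]
1 [-0.38  0.41  1.98 -0.    0.76 -1.77]
1 [-0.03  0.42  1.96 -0.    0.76 -1.43]
-1 [-0.38  0.17  1.9  -0.    1.07  1.37]
-1 [-0.38  0.41  1.98 -0.    0.76  1.37]
-1 [-0.03  0.42  1.96 -0.    0.76  1.71]
use -1
5.2083 [ -56.8 -178.1] [ 0.50525915 -0.15222021  0.07538701] [ 0.41298227  0.03533012 -0.00952352] -0.0010235068334778928
```

View pics/c2.png

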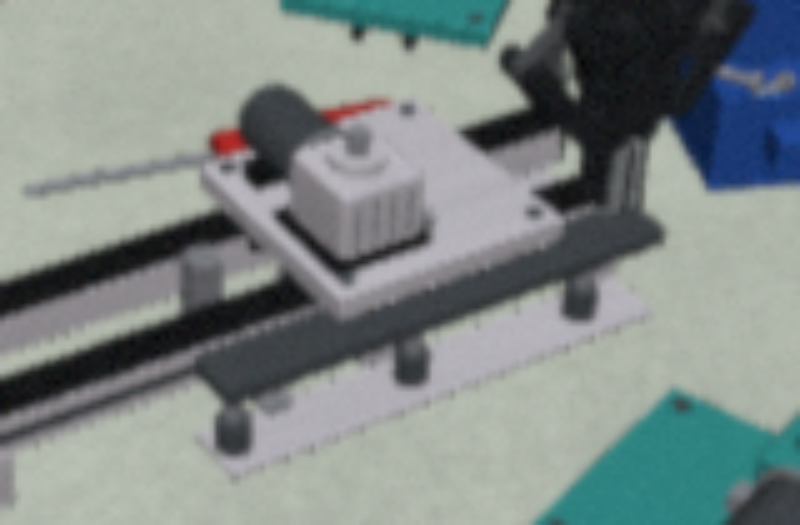

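The closed fingertips (about (612,200)) hang over the bar behind the carrier's rear corner (565,220). The post (200,280) is up. Now I'll press.

```bash
python3 - <<'E'
from h import *
r=manip.movel(W(-57,-178,.043),rate=.02,f_stop=1.5)
S=sense();print(r,S['time_s'],T(S['position']),S['position'][2],S['force'])
for z in(.042,.038,.0345):
    manip.movel(W(-57,-178,z),rate=.03); manip.wait(.15)
    S=sense();print(S['time_s'],T(S['position']),S['position'][2],S['force'])
p,d,m=grab('side');cv2.imwrite('pics/c3.png',cv2.resize(p[140:245,220:380,::-1],(800,525)))
E
```

```text
True 6.125 [ -57.3 -177.9] 0.061381993055213566 [ 0.20548262 -0.30183491  1.33244803]
7.075 [ -57.2 -178.1] 0.044524297363710094 [-7.76724954  1.87363038 23.66343611]
7.5083 [ -56.9 -178.2] 0.04399701437948481 [-15.58545977   5.07541639  47.14822804]
7.925 [ -56.8 -178.3] 0.04347589612177121 [-22.73362006   6.37341949  68.21848212]
```

View pics/c3.png

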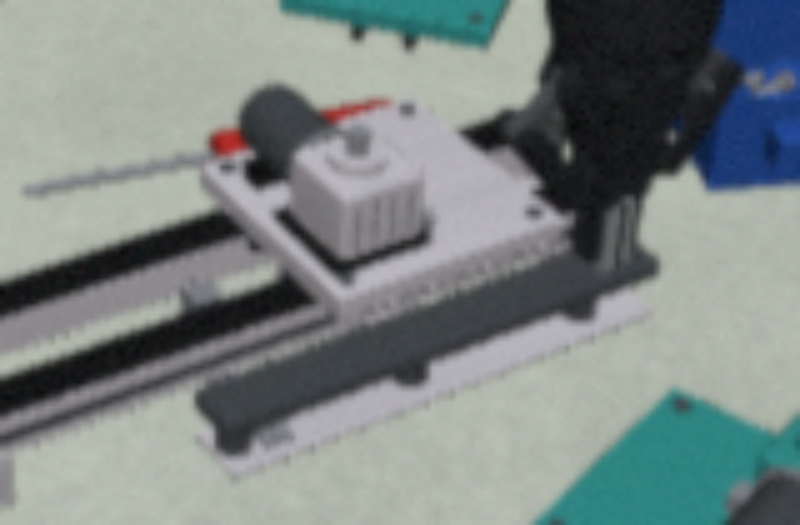

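The bar is down (post top at (200,292), level with the strips). It met its hard end at about TCP z 0.0445, and 0.0625 − 0.018 agrees with that. I'll ease off to around 0.0145 m of travel, then push.

```bash
python3 - <<'E'
from h import *
def rep(n):
    S=sense();print(n,round(S['time_s'],2),T(S['position']),round(S['position'][2],4),np.round(S['force'],1))
Z=.0475
manip.movel(W(-57,-178,Z),rate=.03); manip.wait(.2);rep('eased')
r=manip.movel(W(-57,-155,Z),rate=.025);rep('contact')
r=manip.movel(W(-57,-100,Z),rate=.04);rep('push')
p,d,m=grab('side');cv2.imwrite('pics/c4.png',cv2.resize(p[140:245,180:340,::-1],(800,525)))
E
```

```text
eased 8.76 [ -56.7 -178.1] 0.0471 [ 1.  -0.7  3.3]
contact 9.82 [ -57.2 -154.8] 0.0474 [-0.8 -0.1  3.6]
push 11.35 [-56.9 -99.9] 0.0476 [ 0.6 -0.2  2.6]
```

View pics/c4.png

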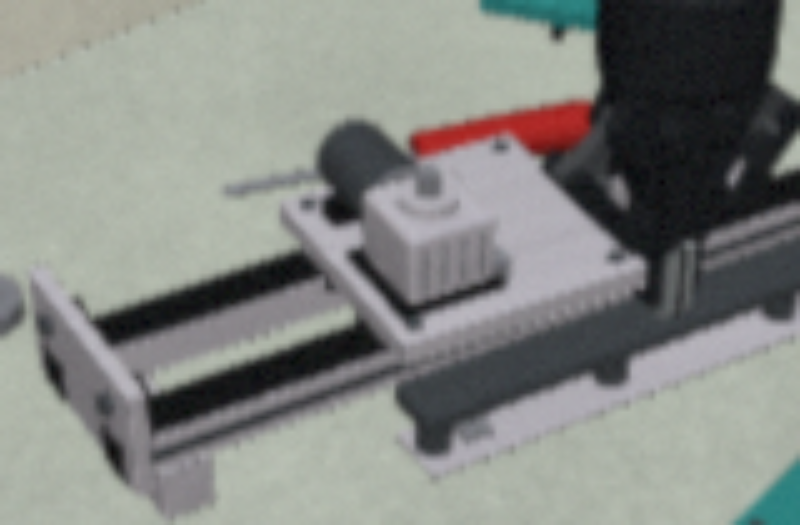

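The carrier is squarely over the lowered stop, with the fingertips against its rear edge (655,270). Continuing to the bumpers.

```bash
python3 - <<'E'
from h import *
def rep(n):
    S=sense();print(n,round(S['time_s'],2),T(S['position']),round(S['position'][2],4),np.round(S['force'],1),'along',round(float(S['force'][:2]@t),1))
Z=.0475
print(manip.movel(W(-57,-18,Z),rate=.05,f_stop=15));rep('push')
print(manip.movel(W(-57,12,Z),rate=.02,f_stop=8));rep('bumper')
manip.wait(.3);rep('hold')
p,d,m=grab('side');cv2.imwrite('pics/c5.png',cv2.resize(p[140:260,150:310,::-1],(800,600)))
E
```

```text
False
push 13.19 [-57.1 -18. ] 0.0474 [-0.7 -0.9  4.4] along -1.0
True
bumper 14.32 [-57.1   5.6] 0.0475 [-1.  -2.4  3.3] along -2.5
hold 14.62 [-57.1   5.4] 0.0475 [-0.3  0.7  3.2] along 0.7
```

View pics/c5.png

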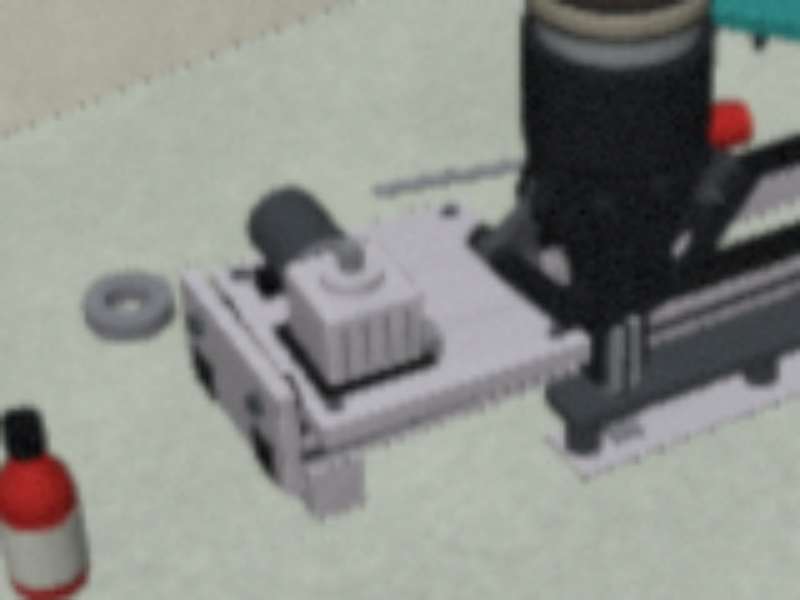

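The carrier's front is at the end plate (300,420). One gentle firming push, then back off, lift and check.

```bash
python3 - <<'E'
from h import *
def rep(n):
    S=sense();print(n,round(S['time_s'],2),T(S['position']),round(S['position'][2],4),np.round(S['force'],1),'along',round(float(S['force'][:2]@t),1))
Z=.0475
print(manip.movel(W(-57,12,Z),rate=.012,f_stop=6));rep('firm')
manip.movel(W(-57,-3,Z),rate=.03);rep('off')
manip.movel(W(-57,-8,.18),rate=.1)
manip.movel(W(-150,-180,.28),rate=.25);manip.wait(.3);rep('away')
p,d,m=grab('top');cv2.imwrite('pics/c6.png',cv2.resize(p[150:270,215:390,::-1],(800,548)))
P=cloud(m,d);q=P[165:250,222:372].reshape(-1,3);q=q[(q[:,2]>.058)&(q[:,2]<.067)]
L=np.c_[q[:,:2]*1000@x-580.6,q[:,:2]*1000@t-114.5]; L=L[np.abs(L[:,0])<65];L=L[L[:,1]>-30]
k=L[:,1]>11; print('plate rect',cv2.minAreaRect(L[k].astype(np.float32)),np.percentile(L[k],[1,99],axis=0),'post px',(~k).sum(),L[~k].mean(0))
p,d,m=grab('side');cv2.imwrite('pics/c7.png',cv2.resize(p[140:260,150:310,::-1],(800,600)))
E
```

```text
True
firm 14.97 [-57.1   5.5] 0.0476 [ 0.1 -1.3  3.2] along -1.3
off 15.4 [-56.9  -3.4] 0.0475 [-0.3  0.2  3.8] along 0.1
away 18.2 [-150.  -179.4] 0.2794 [ 0.3 -0.4 -0.7] along -0.3
plate rect ((0.5614356994628906, 86.577392578125), (140.2742919921875, 120.4423828125), 88.36727905273438) [[-59.16103716  17.25729091]
 [ 59.16128112 144.97154826]] post px 24 [0.61704244 1.12243392]
```

View pics/c6.png

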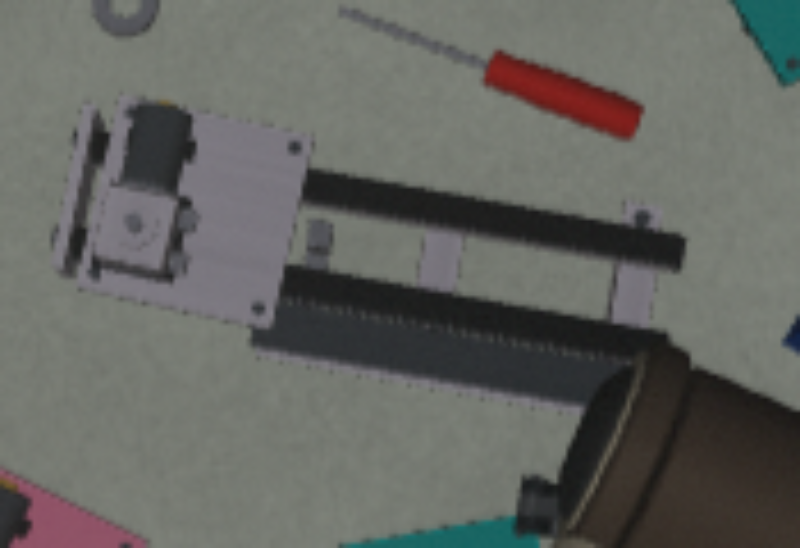

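View pics/c7.png

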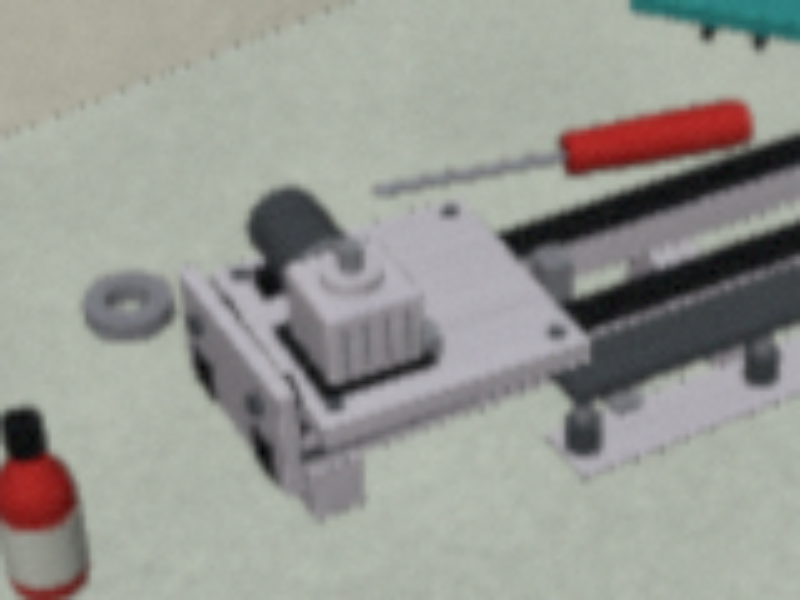

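The carrier sits at the bumpers (top view: front (85,270), rear edge (312,140)–(275,325)). The post (320,235) stands up clear of it and the bar is raised.

```bash
python3 -c "
from h import *
manip.hand_in();print(sense()['time_s'])"
```

```text
the job is handed in; nothing more can be done
the job is handed in; nothing more can be done
```

The carrier is resting at the bumpers with the stop up behind it, and I handed the job in after about 18 s of robot time; no verdict is reported. I pressed the release bar with the closed fingertips behind the carrier, slid along the bar to push the carrier over the stop to the bumpers, then backed off and lifted away.

**Last checks:**
- **Carrier position:** its rear edge measured about +17 mm on the track, so its origin is about +77 mm as specified. It looks square and flat in both views.
- **Stop:** the post's top shows at raised height in the depth picture, and the bar looks up in the side view.
- **Clearance:** the hand is well clear with about 0 N on the tool. The bearing, screwdriver and bottle look undisturbed. I did not check the bin in the final pictures, and I did not measure any bystander's position.

**What disagreed or went off plan:**
- **Starting place:** the carrier began about 23 mm farther back (origin about −90 mm) than the "held by the post" position of −67 mm.
- **Pressing force:** my first press drove the bar onto its hard end stop with about 68 N vertical force at the wrist, below the 120 N limit. I eased it to about 3 N before pushing the carrier.
- **Track origin:** the individual features disagreed by about ±2 mm. The final push ended 3 mm past my prediction, which fits that error.

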